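# Hold the tool-case lid at its balance point for refitting the stay

### The job

The folding stay of the plywood tool case has to be screwed back onto the lid, and I need the lid held for that. First take the jar off the lid and stand it on the square cork mat, upright and without dropping it; then grip the bow handle on the lid's front and swing the lid up, without letting it fall shut or go over backwards, to its balance point a little short of upright, where it weighs on neither side. Keep it still there for a couple of seconds and finish while still holding the handle, leaving the tub, the clay head and the brush pot alone.

Things in the scene. Friction and masses are not known exactly. Their poses are not given: they have to be found in the camera images.
- case: plywood tool case, closed at the start, fixed on the table: 160 mm deep (its x), 240 mm wide (its y), 103 mm tall with the lid shut (body 70 mm, lid 33 mm). Origin: centre of its underside on the table; its -x side is the front with the lid's handle and faces the robot roughly (the yaw varies), +x is the hinged back, z up. A steel folding stay lies down on its -y end (look only).
- lid: the plywood lid of the case, 160 x 240 x 33 mm, a 9 mm panel with a rim, with its handle. Origin on the hinge axis as point hinge, axes as the case's when shut; -x runs from the hinge to the front edge.
- hinge (a point): middle of the hinge axis, on the back edge of the case where lid and body meet: 80 mm along +x from the case's centre and 70 mm above the table. The axis runs along the case's y.
- lid_hinge (a joint): opening angle of the lid about the hinge, rad: 0 shut, growing as the front edge rises and swings back over the hinge. The lid (with handle about 0.3 to 0.5 kg) swings freely with next to no friction: below the balance point it falls shut, beyond it falls backwards onto its stop at 1.95. Because the lid is 33 mm deep its centre of mass comes right over the hinge at 1.33 rad (76 degrees, within 0.01): that is the balance point.
- handle (a point): dark steel bow handle on the middle of the lid's front: a round bar 10 mm thick, 88 mm long between its two legs, parallel to the case's y, standing 40 mm out from the lid's front face. This point: middle of the bar; with the lid shut it is 200 mm towards the front from the hinge axis and 14 mm above it (84 mm above the table). It turns with the lid on that radius; the round bar may turn between gripping fingers.
- jar: small closed glass jar with a white cap and a paper label, 46 mm in diameter, 60 mm tall, about 0.11 kg, standing upright on the shut lid. Origin: centre of its underside; z up.
- mat: square cork mat 120 x 120 mm, 8 mm thick, lying fixed on the table to the left or right of the case. Origin: centre of its underside; its top is 8 mm higher.
- tub: bystander: clear plastic tub 100 x 145 mm, 75 mm tall, with two toy ducks. Origin: centre of its underside.
- bust: bystander: hard grey clay head on a 44 mm wooden plinth, 110 mm tall together. Origin: centre of its underside.
- pot: bystander: white cup 72 mm in diameter and 95 mm tall with brushes standing in it up to 190 mm. Origin: centre of its underside.
Mind the look-alikes: they are no part of the job. Of the things that look like the jar, the larger one is meant.

How it is judged:
By the outcome, as a careful person would: the job done as asked, in the order asked, and still so for the second after the job is handed in, while the arm keeps its last pose, push and grip.
It also fails if it takes over 67 s, if anything falls off the work surface, if the arm or the gripper's body presses on something with over 40 N, if the wrist force passes 120 N, or if a joint passes its speed limit or range.

### The arm

A 6-joint arm with a two-finger parallel gripper is mounted at the origin on the work surface. World frame = base frame: x ahead of the robot, y to its left, z up, the work surface at z = 0. Lengths are in mm, angles in rad, forces in N, time in s.
With the tool pointing down it reaches from about 350 to 775 mm from the base axis. Payload 7.3 kg.
Tool frame: the origin (TCP) lies on the centre line of the jaws, within the pads' length; the fingertips stand 17 mm ahead of it and the grasp point (between the pads) lies 2 mm behind it; z points along the fingers, y is the line along which they close (so a half turn about z gives the same grasp; the last joint's range is limited). The gripper opens to 92 mm and grips with 3 to 60 N. Pads are 19 mm wide; open, the fingers measure 130 mm over their backs; the gripper's body (75 mm by 190 mm) begins 47 mm behind the grasp point.
Start: joints at [1.188, 0.342, 1.524, -0, 1.275, -0.146], TCP at [123.144, 510.371, 243.741] pointing down, gripper open.
Joint ranges: [-2.53, 2.53], [-0.77, 2.02], [0.04, 2.7], [-1, 4.14], [0.28, 2.66], [-3.11, 3.11]. Speed limits (rad/s): [2.57, 2.57, 3.14, 3.14, 3.14, 3.14].

### API

Orientations are given as [roll, pitch, yaw] about the fixed x, y, z axes, in that order (R = Rz(yaw) Ry(pitch) Rx(roll)).
In Python, from plant import bot gives the robot as it stands. The module is installed in compiled form; this text tells all that it offers.
- The arm moves only by the shell command python3 -m pendant 'ROWS'. ROWS is JSON, a list of rows, each a list of 3 entries, a list of its own where there are three numbers: the shift along the world's x, y, z as a fraction of full scale, then the turn, a rotation vector about the world's x, y, z as a fraction of full scale, then the opening, from -1 (shut) to 1 (fully open), so that 0 is half open. In form: [[[tx, ty, tz], [rx, ry, rz], claw], ...]. A call has exactly 10 rows; each row shifts and turns the commanded pose from where the row before left it; what a row does not reach is not made up. Full scale, the value 1, is 30 mm for a shift and 0.12 rad for a turn. A row lasts 1/12 s, in which the tool goes at most 41.7 mm and 7.16 degrees, less where a joint would pass 70% of its speed; a pose out of reach is approached as far as the arm can. A call with a number of a shift or a turn outside -1 to 1 is refused whole. A call with a gripper value outside its range is refused whole. The fingers move at their own pace and stop on an object; the grip force is fixed at half the most. Time passes only in rows, so rows that do not move let the fingers close, or fill a call up. It gives the time, the measured TCP pose, the force, the opening and the grip force at its end, in the units of the state.
- bot.get_obs(): the state, without advancing time (a new reading comes with each control period).
- bot.capture(name): name is "scene" or "top"; returns the picture (400x640x3 uint8, blue, green, red); there is no depth.
- bot.camera_params(name): a dict with "fovy" (degrees; the focal length in pixels is half the picture's height over the tangent of half this angle, whatever the lens; pixels are square), "cx", "cy" (the principal point, pixels), "camera_from_world" (4x4, takes a point from world to camera coordinates). Camera axes: x right, y down, z forward; pixel columns grow to the right and rows downward; lengths in mm; the calibration is good to about 2 mm. A picture is of the moment at which its call begins. camera_params takes no time and is no camera call.
- bot.close_job(): hands the job in; it is judged then, once.
The state is a dict: "time": time; "joint_positions": joint angles; "dq": joint speeds; "tau": joint torques, N m; "tool_pos": TCP position; "tcp_rot": TCP orientation; "contact_force": force on the tool from outside, world axes, zero at the start; "moment": the same for the moment, N m; "grip_width": finger opening in mm; "finger_force": force on a finger pad.
Only numpy, scipy, OpenCV 4.12 (cv2) and the standard library are available. Lean on these libraries where they do the work, as an engineer would, in place of code of your own. Each camera call takes 0.05 s, during which the arm holds its last target. There are 200 camera calls.

## Working session

There is one attempt and no reset: what is moved stays moved. The work goes in short steps, Python scripts to look and compute and a shell command to move; the robot and the scene stay as the last step left them, time stands still between calls to the robot, and variables do not carry over. Pictures are saved under pics/ and viewed, at most 10 in all, crops included, and the job is handed in when it is done.

```bash
mkdir -p pics
python3 - <<'E'
from plant import bot
import cv2,numpy as np
for n in("scene","top"):
    cv2.imwrite(f"pics/{n}0.png",bot.capture(n)); p=bot.camera_params(n); print(n,p["fovy"],p["cx"],p["cy"],np.round(p["camera_from_world"],4).tolist())
o=bot.get_obs(); print(o)
E
```

```text
scene 57.84602788930471 327.92436485406745 194.23610382256905 [[-0.5076, 0.8616, 0.0025, 297.0879], [0.6405, 0.3793, -0.6677, -310.2018], [-0.5763, -0.3373, -0.7444, 1208.273], [0.0, 0.0, 0.0, 1.0]]
top 46.77160935710204 316.520157685995 206.4912053744522 [[0.0158, -0.9996, -0.0231, 14.8991], [-0.9919, -0.0128, -0.1266, 579.8517], [0.1262, 0.0249, -0.9917, 1014.6874], [0.0, 0.0, 0.0, 1.0]]
{'time': 0.1, 'joint_positions': array([ 1.18798045e+00,  3.42656819e-01,  1.52492177e+00,  4.79007681e-05,
        1.27540978e+00, -1.45990150e-01]), 'dq': array([ 8.42964988e-05, -1.19102892e-03, -1.02662920e-03, -1.02596809e-03,
        1.35410779e-03,  1.45880087e-03]), 'tau': array([ 2.66483643e-03, -4.32006741e+01, -2.44694781e+01,  7.19963992e-02,
        5.25870267e-02, -5.60752324e-05]), 'tool_pos': array([123.00549485, 510.03583073, 243.11239545]), 'tcp_rot': array([-3.14021845e+00, -2.48356539e-04,  2.90475278e+00]), 'contact_force': array([-0.06733972,  0.52459942, -0.39080169]), 'moment': array([ 0.04924347,  0.01484878, -0.02891445]), 'finger_force': 0.0, 'grip_width': 92.20950926534942}
```

View pics/scene0.png

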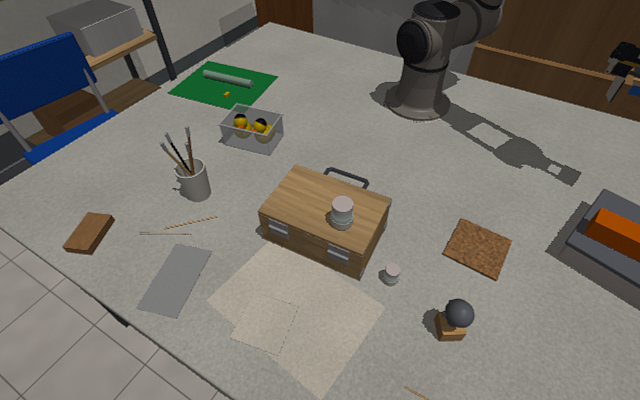

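View pics/top0.png

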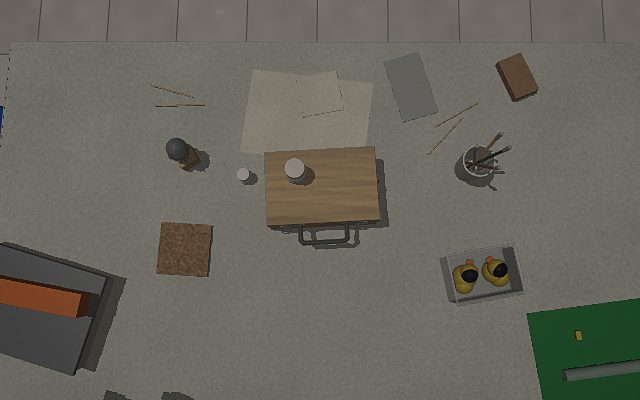

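The scene view shows the case at its centre, with the handle at (346,178), the jar on the lid at (342,212), a smaller jar at (391,274) and the mat at (478,248). In the top view the lid's corners are about (265,153), (375,147), (380,219) and (267,225), the jar cap is at (294,167), the handle bar at (324,241) and the mat at (185,249).

```bash
cat > h.py <<'E'
import cv2,numpy as np
from plant import bot
def ray(n,u,v):
    p=bot.camera_params(n); T=np.array(p["camera_from_world"]); f=200/np.tan(np.radians(p["fovy"])/2)
    d=T[:3,:3].T@np.array([(u-p["cx"])/f,(v-p["cy"])/f,1]); return -T[:3,:3].T@T[:3,3],d
def plane(n,u,v,z):
    o,d=ray(n,u,v); return (o+d*(z-o[2])/d[2]).round(1)
def tri(a,b):
    (o,d),(p,e)=ray(*a),ray(*b); s=np.linalg.lstsq(np.c_[d,-e],p-o,rcond=None)[0]
    x,y=o+d*s[0],p+e*s[1]; return ((x+y)/2).round(1),np.linalg.norm(x-y).round(1)
def blob(im,lo,hi,box,k=3):
    x0,y0,x1,y1=box; hsv=cv2.cvtColor(im,cv2.COLOR_BGR2HSV); m=np.zeros(im.shape[:2],np.uint8)
    m[y0:y1,x0:x1]=cv2.inRange(hsv,lo,hi)[y0:y1,x0:x1]; m=cv2.morphologyEx(m,cv2.MORPH_OPEN,np.ones((k,k)))
    c=max(cv2.findContours(m,0,2)[0],key=cv2.contourArea); return c
E
python3 - <<'E'
from h import *
t=cv2.imread("pics/top0.png"); s=cv2.imread("pics/scene0.png")
hs=lambda i,u,v:cv2.cvtColor(i,cv2.COLOR_BGR2HSV)[v,u]
print("mat",hs(t,185,249),"lid",hs(t,340,180),"cap",hs(t,294,166),hs(s,342,205),"table",hs(t,230,250),"bar",hs(t,324,241),hs(s,346,172))
for nm,lo,hi,box,z in(("mat",(5,60,40),(25,255,255),(145,210,225,290),8),("lid",(8,60,110),(30,255,255),(255,140,390,232),103)):
    c=blob(t,lo,hi,box); r=cv2.minAreaRect(c); print(nm,cv2.contourArea(c),r)
    P=np.array([plane("top",*q,z) for q in cv2.boxPoints(r)]); print(P[:,:2].tolist(),P.mean(0).round(1),[np.linalg.norm(P[i]-P[i-1]).round() for i in range(4)],"yaws",[np.arctan2(*(P[i]-P[i-1])[1::-1]).round(3) for i in range(4)])
c=blob(t,(0,0,150),(180,60,255),(275,150,315,190));print(cv2.contourArea(c),cv2.minEnclosingCircle(c));e=cv2.minEnclosingCircle(c)[0];print("jar top",plane("top",*e,163))
c2=blob(s,(0,0,150),(180,60,255),(325,190,360,235));print(cv2.boundingRect(c2),cv2.contourArea(c2),cv2.minEnclosingCircle(c2))
print("bar",plane("top",324,241,84),plane("top",300,242,84),plane("top",348,239.5,84))
print("small",plane("top",243,174,30),"bust",plane("top",178,150,90),"pot",plane("top",479,160,95),"tub",plane("top",482,273,40))
a=t[130:260,140:400];cv2.imwrite("pics/c1.png",cv2.resize(a,None,fx=3,fy=3,interpolation=2))
E
```

```text
mat [ 15 111  87] lid [ 17  98 117] cap [ 16  28 138] [  9  25 166] table [ 21  22 114] bar [ 8 19 54] [105  27  57]
mat 2551.5 ((183.53823852539062, 249.00291442871094), (52.153621673583984, 52.07692337036133), 4.39870548248291)
[[423.5, 394.0], [544.1, 391.8], [536.4, 268.7], [416.3, 272.6]] [480.1 331.8   8. ] [np.float64(122.0), np.float64(121.0), np.float64(123.0), np.float64(120.0)] yaws [np.float64(1.512), np.float64(-0.018), np.float64(-1.633), np.float64(3.109)]
lid 4849.0 ((320.6490478515625, 187.4000701904297), (60.75459671020508, 111.87211608886719), 85.51539611816406)
[[667.8, 139.9], [689.6, -100.6], [558.3, -110.7], [536.5, 125.8]] [613.   13.6 103. ] [np.float64(132.0), np.float64(241.0), np.float64(132.0), np.float64(238.0)] yaws [np.float64(0.107), np.float64(-1.48), np.float64(-3.065), np.float64(1.663)]Traceback (most recent call last):
  File "<stdin>", line 8, in <module>
  File "h.py", line 14, in blob
    c=max(cv2.findContours(m,0,2)[0],key=cv2.contourArea); return c
ValueError: max() iterable argument is empty
```

Run:
```python
from h import *
t=cv2.imread("pics/top0.png"); s=cv2.imread("pics/scene0.png")
c=blob(t,(8,60,85),(30,255,255),(255,140,390,240)); r=cv2.minAreaRect(c)
P=np.array([plane("top",*q,103) for q in cv2.boxPoints(r)]); print(r,P[:,:2].tolist(),P.mean(0).round(1),[np.linalg.norm(P[i]-P[i-1]).round() for i in range(4)])
for n,i,box in(("top",t,(278,152,312,184)),("scene",s,(325,190,362,235))):
    c=blob(i,(0,0,110),(180,45,255),box);e=cv2.minEnclosingCircle(c);print(n,cv2.boundingRect(c),e,plane(n,*e[0],163))
for n,i,box in(("top",t,(290,220,360,250)),("scene",s,(320,160,372,190))):
    c=blob(i,(0,0,0),(180,255,75),box,1);print(n,"bar",cv2.boundingRect(c),cv2.minAreaRect(c))
print("bar",plane("top",324,241,84),plane("top",300,242,84),plane("top",348,239.5,84))
print("small",plane("top",243,174,30),"bust",plane("top",178,150,90),"pot",plane("top",479,160,95),"tub",plane("top",482,273,40))
a=t[135:265,145:395];b=s[155:295,250:500]
f=lambda x:cv2.resize(x,(750,int(x.shape[0]*3)),interpolation=2)
cv2.imwrite("pics/c1.png",cv2.resize(np.vstack([f(a),f(b)]),None,fx=.72,fy=.72))
```

```text
((320.7840270996094, 185.36900329589844), (73.21922302246094, 112.32506561279297), 86.85504150390625) [[689.0, 140.2], [705.1, -102.4], [546.5, -110.8], [530.2, 126.8]] [617.7  13.4 103. ] [np.float64(159.0), np.float64(243.0), np.float64(159.0), np.float64(238.0)]
top (285, 158, 19, 20) ((293.8292541503906, 167.61585998535156), 9.85793399810791) [642.2  67.2 163. ]
scene (332, 196, 21, 16) ((342.125, 204.0), 10.320740699768066) [644.4  65.9 163. ]
top bar (290, 221, 70, 29) ((324.9264831542969, 235.45590209960938), (27.15970230102539, 69.44512939453125), 87.27368927001953)
scene bar (324, 167, 45, 22) ((346.47698974609375, 176.67123413085938), (45.466941833496094, 8.808616638183594), 19.746837615966797)
bar [499.    4.8  84. ] [496.1  56.4  84. ] [503.  -46.8  84. ]
small [654.2 195.1  30. ] bust [694.7 329.8  90. ] pot [ 677.8 -327.3   95. ] tub [ 435.8 -344.7   40. ]
```

View pics/c1.png

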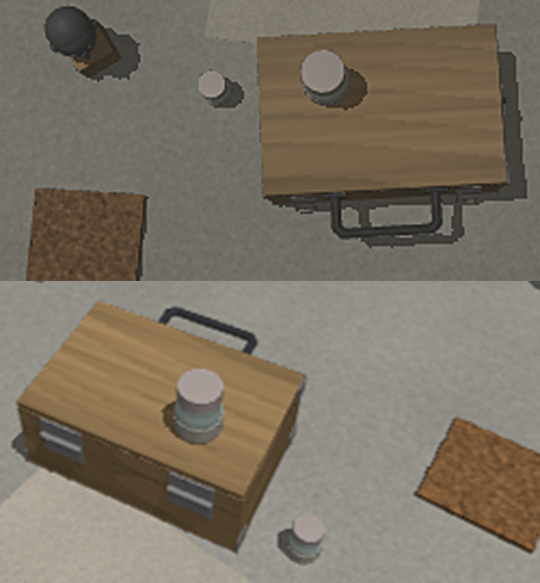

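The crop confirms the jar on the lid: its cap is at (294,167) in the top view, which gives the jar at about (643,66). The case is centred at (617.5,13.5) with yaw 0.067, the bar is near (498,5.4), and the mat is at (480,332). I'll move above the jar and turn the jaws to close along the case's x.

```bash
python3 -m pendant '[[[0.867,-0.739,-0.07],[0,0,-0.528],1],[[0.867,-0.739,-0.07],[0,0,-0.528],1],[[0.867,-0.739,-0.07],[0,0,-0.528],1],[[0.867,-0.739,-0.07],[0,0,-0.528],1],[[0.867,-0.739,-0.07],[0,0,-0.528],1],[[0.867,-0.739,-0.07],[0,0,-0.528],1],[[0.867,-0.739,-0.07],[0,0,-0.528],1],[[0.867,-0.739,-0.07],[0,0,-0.528],1],[[0.867,-0.739,-0.07],[0,0,-0.528],1],[[0.867,-0.739,-0.07],[0,0,-0.528],1]]'; python3 -m pendant '[[[0.867,-0.739,-0.07],[0,0,-0.528],1],[[0.867,-0.739,-0.07],[0,0,-0.528],1],[[0.867,-0.739,-0.07],[0,0,-0.528],1],[[0.867,-0.739,-0.07],[0,0,-0.528],1],[[0.867,-0.739,-0.07],[0,0,-0.528],1],[[0.867,-0.739,-0.07],[0,0,-0.528],1],[[0.867,-0.739,-0.07],[0,0,-0.528],1],[[0.867,-0.739,-0.07],[0,0,-0.528],1],[[0.867,-0.739,-0.07],[0,0,-0.528],1],[[0.867,-0.739,-0.07],[0,0,-0.528],1]]'; python3 -m pendant '[[[0,0,0],[0,0,0],1],[[0,0,0],[0,0,0],1],[[0,0,0],[0,0,0],1],[[0,0,0],[0,0,0],1],[[0,0,0],[0,0,0],1],[[0,0,0],[0,0,0],1],[[0,0,0],[0,0,0],1],[[0,0,0],[0,0,0],1],[[0,0,0],[0,0,0],1],[[0,0,0],[0,0,0],1]]'
```

```text
time: 0.93
tool_pos: [384.1, 287.2, 222.4]
tcp_rot: [-3.141, -0.0, 2.268]
contact_force: [-0.4, 0.2, 0.2]
grip_width: 91.7
finger_force: 0.0
time: 1.77
tool_pos: [644.2, 65.6, 201.1]
tcp_rot: [-3.141, -0.0, 1.634]
contact_force: [0.4, 0.5, -0.5]
grip_width: 92.0
finger_force: 0.0
time: 2.6
tool_pos: [643.3, 67.1, 201.8]
tcp_rot: [3.141, 0.0, 1.638]
contact_force: [-0.2, 0.7, -0.1]
grip_width: 91.8
finger_force: 0.0
```

```bash
python3 -m pendant '[[[0,0,-0.28],[0,0,0],1],[[0,0,-0.28],[0,0,0],1],[[0,0,-0.28],[0,0,0],1],[[0,0,-0.28],[0,0,0],1],[[0,0,-0.28],[0,0,0],1],[[0,0,-0.28],[0,0,0],1],[[0,0,-0.28],[0,0,0],1],[[0,0,-0.28],[0,0,0],1],[[0,0,0],[0,0,0],1],[[0,0,0],[0,0,0],1]]'; python3 -m pendant '[[[0,0,0],[0,0,0],-1],[[0,0,0],[0,0,0],-1],[[0,0,0],[0,0,0],-1],[[0,0,0],[0,0,0],-1],[[0,0,0],[0,0,0],-1],[[0,0,0],[0,0,0],-1],[[0,0,0],[0,0,0],-1],[[0,0,0],[0,0,0],-1],[[0,0,0],[0,0,0],-1],[[0,0,0],[0,0,0],-1]]'
```

```text
time: 3.43
tool_pos: [643.1, 67.0, 133.9]
tcp_rot: [-3.141, -0.0, 1.638]
contact_force: [0.9, 0.6, -0.1]
grip_width: 91.9
finger_force: 0.0
time: 4.27
tool_pos: [643.3, 67.0, 134.6]
tcp_rot: [-3.142, 0.0, 1.638]
contact_force: [-1.4, -1.2, 0.4]
grip_width: 45.2
finger_force: 30.0
```

```bash
python3 -m pendant '[[[0,0,0.1],[0,0,0],-1],[[0,0,0.2],[0,0,0],-1],[[0,0,0.25],[0,0,0],-1],[[0,0,0.25],[0,0,0],-1],[[0,0,0.25],[0,0,0],-1],[[0,0,0.25],[0,0,0],-1],[[0,0,0.2],[0,0,0],-1],[[0,0,0],[0,0,0],-1],[[-0.1,0.15,0],[0,0,0],-1],[[-0.25,0.4,0],[0,0,0],-1]]'; python3 -m pendant '[[[-0.54,0.88,0],[0,0,0],-1],[[-0.54,0.88,0],[0,0,0],-1],[[-0.54,0.88,0],[0,0,0],-1],[[-0.54,0.88,0],[0,0,0],-1],[[-0.54,0.88,0],[0,0,0],-1],[[-0.54,0.88,0],[0,0,0],-1],[[-0.54,0.88,0],[0,0,0],-1],[[-0.54,0.88,0],[0,0,0],-1],[[-0.54,0.88,0],[0,0,0],-1],[[-0.22,0.37,0],[0,0,0],-1]]'; python3 -m pendant '[[[0,0,0],[0,0,0],-1],[[0,0,0],[0,0,0],-1],[[0,0,-0.3],[0,0,0],-1],[[0,0,-0.5],[0,0,0],-1],[[0,0,-0.5],[0,0,0],-1],[[0,0,-0.5],[0,0,0],-1],[[0,0,-0.5],[0,0,0],-1],[[0,0,-0.5],[0,0,0],-1],[[0,0,-0.5],[0,0,0],-1],[[0,0,0],[0,0,0],-1]]'
python3 - <<'E'
from h import *
for n in("scene","top"): cv2.imwrite(f"pics/{n}1.png",bot.capture(n))
cv2.imwrite("pics/c2.png",np.hstack([cv2.imread("pics/scene1.png")[130:350,320:620],cv2.imread("pics/top1.png")[130:350,100:400]]))
E
```

```text
time: 5.1
tool_pos: [632.9, 82.6, 179.0]
tcp_rot: [-3.141, 0.0, 1.636]
contact_force: [0.4, 0.0, -1.7]
grip_width: 44.9
finger_force: 30.0
time: 5.93
tool_pos: [476.8, 335.6, 179.1]
tcp_rot: [-3.14, -0.001, 1.641]
contact_force: [-0.0, 0.2, -1.9]
grip_width: 45.3
finger_force: 30.0
time: 6.77
tool_pos: [479.4, 329.7, 76.8]
tcp_rot: [-3.136, 0.003, 1.635]
contact_force: [-0.3, -1.0, -1.8]
grip_width: 45.0
finger_force: 30.0
```

View pics/c2.png

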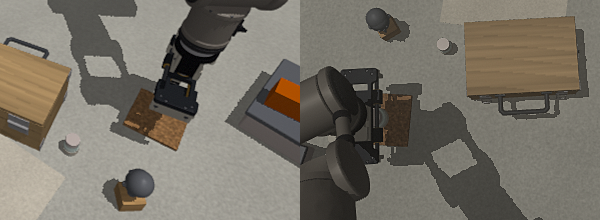

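The gripper, still holding the jar, is above the mat. The case and the bystanders haven't moved. Next I'll lower it gently.

```bash
python3 -m pendant '[[[0,0,-0.2],[0,0,0],-1],[[0,0,-0.2],[0,0,0],-1],[[0,0,-0.2],[0,0,0],-1],[[0,0,-0.2],[0,0,0],-1],[[0,0,-0.15],[0,0,0],-1],[[0,0,-0.1],[0,0,0],-1],[[0,0,-0.05],[0,0,0],-1],[[0,0,-0.04],[0,0,0],-1],[[0,0,0],[0,0,0],-1],[[0,0,0],[0,0,0],-1]]'; python3 -m pendant '[[[0,0,-0.03],[0,0,0],-1],[[0,0,-0.03],[0,0,0],-1],[[0,0,0],[0,0,0],-1],[[0,0,0],[0,0,0],-1],[[0,0,0],[0,0,0],-1],[[0,0,0],[0,0,0],-1],[[0,0,0],[0,0,0],-1],[[0,0,0],[0,0,0],-1],[[0,0,0],[0,0,0],-1],[[0,0,0],[0,0,0],-1]]'
```

```text
time: 7.7
tool_pos: [480.5, 332.3, 46.5]
tcp_rot: [3.141, -0.0, 1.638]
contact_force: [0.5, -1.3, -1.7]
grip_width: 45.0
finger_force: 30.0
time: 8.53
tool_pos: [480.4, 332.2, 44.5]
tcp_rot: [3.142, 0.0, 1.638]
contact_force: [-0.9, 0.3, -0.5]
grip_width: 45.1
finger_force: 30.0
```

```bash
python3 -m pendant '[[[0,0,-0.03],[0,0,0],-1],[[0,0,-0.03],[0,0,0],-1],[[0,0,-0.03],[0,0,0],-1],[[0,0,0],[0,0,0],-1],[[0,0,0],[0,0,0],-1],[[0,0,0],[0,0,0],-1],[[0,0,0],[0,0,0],-1],[[0,0,0],[0,0,0],-1],[[0,0,0],[0,0,0],-1],[[0,0,0],[0,0,0],-1]]'; python3 -m pendant '[[[0,0,-0.03],[0,0,0],-1],[[0,0,-0.02],[0,0,0],-1],[[0,0,0],[0,0,0],-1],[[0,0,0],[0,0,0],-1],[[0,0,0],[0,0,0],-1],[[0,0,0],[0,0,0],-1],[[0,0,0],[0,0,0],-1],[[0,0,0],[0,0,0],-1],[[0,0,0],[0,0,0],-1],[[0,0,0],[0,0,0],-1]]'
```

```text
time: 9.37
tool_pos: [480.5, 332.2, 41.9]
tcp_rot: [3.141, -0.0, 1.638]
contact_force: [-0.5, 0.0, -1.3]
grip_width: 44.7
finger_force: 30.0
time: 10.2
tool_pos: [480.4, 332.2, 40.3]
tcp_rot: [3.141, 0.0, 1.638]
contact_force: [0.8, 0.2, -1.0]
grip_width: 44.7
finger_force: 30.0
```

```bash
python3 -m pendant '[[[0,0,-0.02],[0,0,0],-1],[[0,0,-0.02],[0,0,0],-1],[[0,0,0],[0,0,0],-1],[[0,0,0],[0,0,0],-1],[[0,0,0],[0,0,0],-1],[[0,0,0],[0,0,0],-1],[[0,0,0],[0,0,0],-1],[[0,0,0],[0,0,0],-1],[[0,0,0],[0,0,0],-1],[[0,0,0],[0,0,0],-1]]'
```

```text
time: 11.03
tool_pos: [480.5, 332.2, 39.6]
tcp_rot: [3.141, -0.0, 1.638]
contact_force: [-1.6, -0.8, 4.7]
grip_width: 45.4
finger_force: 30.0
```

```bash
python3 -m pendant '[[[0,0,0],[0,0,0],0.1],[[0,0,0],[0,0,0],0.2],[[0,0,0],[0,0,0],0.4],[[0,0,0],[0,0,0],0.7],[[0,0,0],[0,0,0],1],[[0,0,0],[0,0,0],1],[[0,0,0],[0,0,0],1],[[0,0,0.2],[0,0,0],1],[[0,0,0.3],[0,0,0],1],[[0,0,0.5],[0,0,0],1]]';  python3 -m pendant '[[[0,0,0.6],[0,0,0],1],[[0,0,0.6],[0,0,0],1],[[0,0,0.6],[0,0,0],1],[[0,0,0.6],[0,0,0],1],[[0,0,0.6],[0,0,0],1],[[0,0,0.2],[0,0,0],1],[[0,-0.5,0],[0,0,0],0.5],[[0,-0.8,0],[0,0,0],-0.48],[[0,-1,0],[0,0,0],-0.48],[[0,-1,0],[0,0,0],-0.48]]'
python3 - <<'E'
from h import *
for n in("scene","top"): cv2.imwrite(f"pics/{n}2.png",bot.capture(n))
cv2.imwrite("pics/c3.png",np.hstack([cv2.imread("pics/scene2.png")[130:350,320:620],cv2.imread("pics/top2.png")[130:350,100:400]]))
E
```

```text
time: 11.87
tool_pos: [479.8, 331.8, 69.1]
tcp_rot: [-3.14, 0.001, 1.638]
contact_force: [-0.1, -0.1, -0.2]
grip_width: 92.0
finger_force: 0.0
time: 12.7
tool_pos: [480.0, 232.4, 165.1]
tcp_rot: [3.141, 0.0, 1.639]
contact_force: [-0.1, 0.4, 0.4]
grip_width: 69.7
finger_force: 0.0
```

View pics/c3.png

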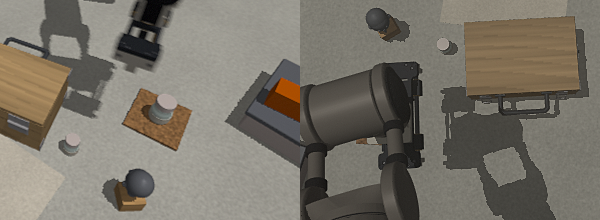

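The jar stands upright on the mat, at about (162,108) in the left crop. Next, the handle.

```bash
python3 -m pendant '[[[0.075,-0.94,0],[0,0,0],-0.48],[[0.075,-0.94,0],[0,0,0],-0.48],[[0.075,-0.94,0],[0,0,0],-0.48],[[0.075,-0.94,0],[0,0,0],-0.48],[[0.075,-0.94,0],[0,0,0],-0.48],[[0.075,-0.94,0],[0,0,0],-0.48],[[0.075,-0.94,0],[0,0,0],-0.48],[[0.075,-0.94,0],[0,0,0],-0.48],[[0,0,0],[0,0,0],-0.48],[[0,0,0],[0,0,0],-0.48]]'
python3 - <<'E'
from h import *
for n in("scene","top"): cv2.imwrite(f"pics/{n}3.png",bot.capture(n))
o=bot.get_obs();print(o["tool_pos"],o["tcp_rot"],o["grip_width"])
cv2.imwrite("pics/c4.png",cv2.resize(np.hstack([cv2.imread("pics/scene3.png")[60:280,240:440],cv2.imread("pics/top3.png")[130:350,220:420]]),None,fx=2,fy=2))
E
```

```text
time: 13.63
tool_pos: [498.7, 6.9, 165.2]
tcp_rot: [3.141, -0.0, 1.635]
contact_force: [-0.8, 0.6, 0.1]
grip_width: 23.5
finger_force: 0.0
[498.4383312    8.37440753 165.12988526] [ 3.14156153e+00 -4.68673711e-04  1.63764422e+00] 23.718713354673575
```

View pics/c4.png

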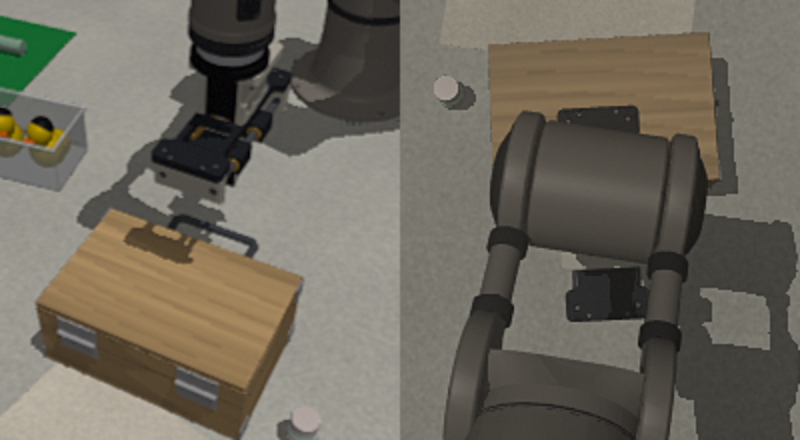

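The gripper is above the handle, aligned with it and open about 24 mm. I'll descend.

```bash
python3 -m pendant '[[[0,-0.03,-0.3],[0,0,0],-0.48],[[0,-0.03,-0.3],[0,0,0],-0.48],[[0,-0.03,-0.3],[0,0,0],-0.48],[[0,0,-0.3],[0,0,0],-0.48],[[0,0,-0.3],[0,0,0],-0.48],[[0,0,-0.2],[0,0,0],-0.48],[[0,0,-0.1],[0,0,0],-0.48],[[0,0,-0.1],[0,0,0],-0.48],[[0,0,0],[0,0,0],-0.48],[[0,0,0],[0,0,0],-0.48]]'; python3 -m pendant '[[[0,0,-0.2],[0,0,0],-0.48],[[0,0,-0.2],[0,0,0],-0.48],[[0,0,-0.2],[0,0,0],-0.48],[[0,0,-0.2],[0,0,0],-0.48],[[0,0,-0.07],[0,0,0],-0.48],[[0,0,0],[0,0,0],-0.48],[[0,0,0],[0,0,0],-0.48],[[0,0,0],[0,0,0],-0.48],[[0,0,0],[0,0,0],-0.48],[[0,0,0],[0,0,0],-0.48]]'
```

```text
time: 14.57
tool_pos: [498.6, 4.8, 108.2]
tcp_rot: [3.141, 0.0, 1.638]
contact_force: [-0.6, 0.1, -0.2]
grip_width: 24.3
finger_force: 0.0
time: 15.4
tool_pos: [498.6, 4.9, 82.3]
tcp_rot: [3.141, 0.0, 1.638]
contact_force: [0.4, 0.3, 1.0]
grip_width: 23.9
finger_force: 0.0
```

```bash
python3 -m pendant '[[[0,0,0],[0,0,0],-0.55],[[0,0,0],[0,0,0],-0.6],[[0,0,0],[0,0,0],-0.65],[[0,0,0],[0,0,0],-0.7],[[0,0,0],[0,0,0],-0.75],[[0,0,0],[0,0,0],-0.8],[[0,0,0],[0,0,0],-1],[[0,0,0],[0,0,0],-1],[[0,0,0],[0,0,0],-1],[[0,0,0],[0,0,0],-1]]'
```

```text
time: 16.23
tool_pos: [497.0, 4.8, 81.9]
tcp_rot: [-3.138, -0.0, 1.638]
contact_force: [-5.0, -0.7, 4.0]
grip_width: 8.6
finger_force: 30.0
```

Run:
```python
import numpy as np
th=1.33*(1-np.cos(np.pi*np.arange(41)/40))/2*1.0
x=200*(1-np.cos(th))+14*np.sin(th); z=200*np.sin(th)+14*(np.cos(th)-1)
for k in range(40):
    d=x[k+1]-x[k]; print("[[%.3f,%.3f,%.3f],[0,0,0],-1],"%(d*.9978/30,d*.067/30,(z[k+1]-z[k])/30),end="\n\n" if k%10==9 else "")
for k in(10,20,30,40): print(round(th[k],3),(497+x[k]*.9978).round(1),(4.8+x[k]*.067).round(1),(82+z[k]).round(1))
```

```text
[[0.001,0.000,0.014],[0,0,0],-1],[[0.003,0.000,0.041],[0,0,0],-1],[[0.006,0.000,0.068],[0,0,0],-1],[[0.009,0.001,0.094],[0,0,0],-1],[[0.013,0.001,0.120],[0,0,0],-1],[[0.019,0.001,0.145],[0,0,0],-1],[[0.026,0.002,0.168],[0,0,0],-1],[[0.035,0.002,0.191],[0,0,0],-1],[[0.046,0.003,0.211],[0,0,0],-1],[[0.058,0.004,0.230],[0,0,0],-1],

[[0.072,0.005,0.246],[0,0,0],-1],[[0.087,0.006,0.260],[0,0,0],-1],[[0.104,0.007,0.271],[0,0,0],-1],[[0.121,0.008,0.279],[0,0,0],-1],[[0.139,0.009,0.284],[0,0,0],-1],[[0.158,0.011,0.287],[0,0,0],-1],[[0.176,0.012,0.285],[0,0,0],-1],[[0.194,0.013,0.281],[0,0,0],-1],[[0.211,0.014,0.274],[0,0,0],-1],[[0.226,0.015,0.265],[0,0,0],-1],

[[0.240,0.016,0.252],[0,0,0],-1],[[0.251,0.017,0.238],[0,0,0],-1],[[0.260,0.017,0.222],[0,0,0],-1],[[0.266,0.018,0.205],[0,0,0],-1],[[0.268,0.018,0.186],[0,0,0],-1],[[0.268,0.018,0.168],[0,0,0],-1],[[0.265,0.018,0.149],[0,0,0],-1],[[0.259,0.017,0.131],[0,0,0],-1],[[0.249,0.017,0.113],[0,0,0],-1],[[0.237,0.016,0.096],[0,0,0],-1],

[[0.222,0.015,0.081],[0,0,0],-1],[[0.205,0.014,0.067],[0,0,0],-1],[[0.186,0.012,0.054],[0,0,0],-1],[[0.165,0.011,0.043],[0,0,0],-1],[[0.142,0.010,0.034],[0,0,0],-1],[[0.118,0.008,0.025],[0,0,0],-1],[[0.093,0.006,0.018],[0,0,0],-1],[[0.067,0.004,0.012],[0,0,0],-1],[[0.040,0.003,0.007],[0,0,0],-1],[[0.013,0.001,0.002],[0,0,0],-1],

0.195 503.5 5.2 120.4
0.665 548.1 8.2 202.4
1.135 625.0 13.4 255.2
1.33 662.5 15.9 265.6
```

Start with the first quarter, removing the side load as I go, then check forces.

```bash
python3 -m pendant '[[[-0.04,0,0.01],[0,0,0],-1],[[0,0,0.04],[0,0,0],-1],[[0,0,0.07],[0,0,0],-1],[[0.01,0,0.09],[0,0,0],-1],[[0.01,0,0.12],[0,0,0],-1],[[0.02,0,0.15],[0,0,0],-1],[[0.03,0,0.17],[0,0,0],-1],[[0.03,0,0.19],[0,0,0],-1],[[0.05,0,0.21],[0,0,0],-1],[[0.06,0.01,0.23],[0,0,0],-1]]'
```

```text
time: 17.07
tool_pos: [503.4, 5.2, 121.1]
tcp_rot: [-3.141, -0.0, 1.638]
contact_force: [0.3, -0.6, -2.0]
grip_width: 9.1
finger_force: 30.0
```

```bash
python3 -m pendant '[[[0.07,0.005,0.25],[0,0,0],-1],[[0.09,0.006,0.26],[0,0,0],-1],[[0.1,0.007,0.27],[0,0,0],-1],[[0.12,0.008,0.28],[0,0,0],-1],[[0.14,0.009,0.28],[0,0,0],-1],[[0.16,0.011,0.29],[0,0,0],-1],[[0.18,0.012,0.28],[0,0,0],-1],[[0.19,0.013,0.28],[0,0,0],-1],[[0.21,0.014,0.27],[0,0,0],-1],[[0.23,0.015,0.26],[0,0,0],-1]]'; python3 -m pendant '[[[0.24,0.016,0.25],[0,0,0],-1],[[0.25,0.017,0.24],[0,0,0],-1],[[0.26,0.017,0.22],[0,0,0],-1],[[0.27,0.018,0.2],[0,0,0],-1],[[0.27,0.018,0.19],[0,0,0],-1],[[0.27,0.018,0.17],[0,0,0],-1],[[0.26,0.018,0.15],[0,0,0],-1],[[0.26,0.017,0.13],[0,0,0],-1],[[0.25,0.017,0.11],[0,0,0],-1],[[0.24,0.016,0.1],[0,0,0],-1]]'
```

```text
time: 17.9
tool_pos: [546.5, 8.2, 203.4]
tcp_rot: [-3.137, -0.0, 1.638]
contact_force: [-11.0, -0.6, 6.9]
grip_width: 8.9
finger_force: 30.0
time: 18.73
tool_pos: [626.0, 13.5, 257.1]
tcp_rot: [3.139, 0.0, 1.638]
contact_force: [-3.1, 0.1, 3.8]
grip_width: 9.0
finger_force: 30.0
```

```bash
python3 -m pendant '[[[0.22,0.015,0.08],[0,0,0],-1],[[0.2,0.014,0.07],[0,0,0],-1],[[0.19,0.012,0.05],[0,0,0],-1],[[0.16,0.011,0.04],[0,0,0],-1],[[0.14,0.01,0.03],[0,0,0],-1],[[0.12,0.008,0.02],[0,0,0],-1],[[0.09,0.006,0.02],[0,0,0],-1],[[0.07,0.004,0.01],[0,0,0],-1],[[0.04,0.003,0],[0,0,0],-1],[[0.01,0,0],[0,0,0],-1]]'; python3 -m pendant '[[[0,0,0],[0,0,0],-1],[[0,0,0],[0,0,0],-1],[[0,0,0],[0,0,0],-1],[[0,0,0],[0,0,0],-1],[[0,0,0],[0,0,0],-1],[[0,0,0],[0,0,0],-1],[[0,0,0],[0,0,0],-1],[[0,0,0],[0,0,0],-1],[[0,0,0],[0,0,0],-1],[[0,0,0],[0,0,0],-1]]'
python3 - <<'E'
from h import *
for n in("scene","top"): cv2.imwrite(f"pics/{n}4.png",bot.capture(n))
o=bot.get_obs();p=o["tool_pos"];print(p,o["tcp_rot"],o["contact_force"],o["grip_width"])
u=(696.6-p[0])*.9978+(18.2-p[1])*.067; a=np.arctan2(p[2]+2-70,u)+np.arctan2(14,200)
r=np.hypot(u,p[2]-68); print("r",r,"theta",np.arctan2(p[2]-68,u)-np.arctan2(14,200))
cv2.imwrite("pics/c5.png",cv2.resize(np.hstack([cv2.imread("pics/scene4.png")[40:340,160:560],cv2.imread("pics/top4.png")[80:380,140:500]]),None,fx=1.05,fy=1.05))
E
```

```text
time: 19.57
tool_pos: [663.4, 16.1, 266.2]
tcp_rot: [3.138, 0.0, 1.638]
contact_force: [-1.7, 0.9, 7.3]
grip_width: 8.9
finger_force: 30.0
time: 20.4
tool_pos: [663.3, 16.0, 266.2]
tcp_rot: [3.138, 0.0, 1.638]
contact_force: [-1.4, 0.4, 6.2]
grip_width: 8.7
finger_force: 30.0
[663.27861423  16.02538014 266.1516079 ] [3.13843745e+00 1.35546026e-04 1.63778081e+00] [-1.20275027  0.93986313  6.09187814] 8.688169979309087
r 200.9457741305542 theta 1.3339527194777494
```

View pics/c5.png

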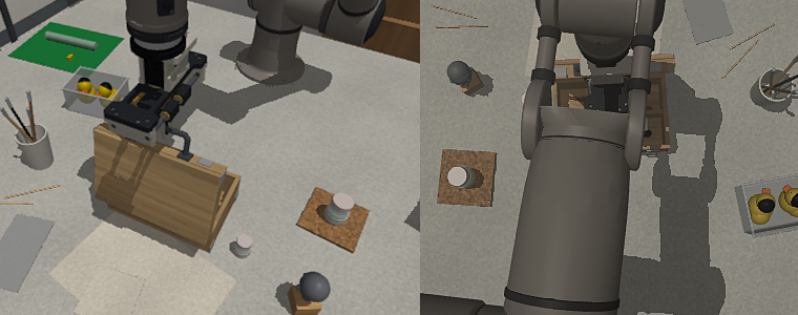

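The lid stands at about 1.333 rad, the tangential load on the handle is near zero, and the jar is upright on the mat. I'll hold still for about 2.5 s more.

```bash
for i in 1; do python3 -m pendant '[[[0,0,0],[0,0,0],-1],[[0,0,0],[0,0,0],-1],[[0,0,0],[0,0,0],-1],[[0,0,0],[0,0,0],-1],[[0,0,0],[0,0,0],-1],[[0,0,0],[0,0,0],-1],[[0,0,0],[0,0,0],-1],[[0,0,0],[0,0,0],-1],[[0,0,0],[0,0,0],-1],[[0,0,0],[0,0,0],-1]]'; done; python3 -m pendant '[[[0,0,0],[0,0,0],-1],[[0,0,0],[0,0,0],-1],[[0,0,0],[0,0,0],-1],[[0,0,0],[0,0,0],-1],[[0,0,0],[0,0,0],-1],[[0,0,0],[0,0,0],-1],[[0,0,0],[0,0,0],-1],[[0,0,0],[0,0,0],-1],[[0,0,0],[0,0,0],-1],[[0,0,0],[0,0,0],-1]]'; python3 -m pendant '[[[0,0,0],[0,0,0],-1],[[0,0,0],[0,0,0],-1],[[0,0,0],[0,0,0],-1],[[0,0,0],[0,0,0],-1],[[0,0,0],[0,0,0],-1],[[0,0,0],[0,0,0],-1],[[0,0,0],[0,0,0],-1],[[0,0,0],[0,0,0],-1],[[0,0,0],[0,0,0],-1],[[0,0,0],[0,0,0],-1]]'; python3 -c "
from plant import bot
print(bot.close_job())"
```

```text
time: 21.33
tool_pos: [663.3, 16.0, 266.2]
tcp_rot: [3.138, 0.0, 1.638]
contact_force: [-2.2, 1.2, 5.8]
grip_width: 8.8
finger_force: 30.0
time: 22.17
tool_pos: [663.3, 16.0, 266.2]
tcp_rot: [3.138, 0.0, 1.638]
contact_force: [-0.3, 0.4, 5.9]
grip_width: 9.1
finger_force: 30.0
time: 23.0
tool_pos: [663.3, 16.0, 266.2]
tcp_rot: [3.138, 0.0, 1.638]
contact_force: [-2.0, 0.5, 5.9]
grip_width: 8.6
finger_force: 30.0
the job is handed in; nothing more can be done
None
```

The jar stands upright on the cork mat, and the lid was held still by its handle at about 1.333 rad (balance point 1.33) for over 3 s; I handed the job in at 23.0 s with the handle still gripped and the tub, clay head and brush pot untouched.

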